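Fit a mist riser in a push-in outlet and tug-check it

TASK

Take the mist riser out of the drying stand and push it straight down into the open push-in outlet of the misting manifold, past the grip and the seal until it is fully home against the stop. Then, still holding it, pull it back up with a light, steady tug that visibly draws the blue collar up, to prove that the outlet has gripped it, and let go, leaving the riser standing locked in the outlet. Work by feel, as more than 30 N of push or pull cracks the outlet, and leave the things around it alone.

Things in the scene. Friction and masses are not known exactly. Their poses are not given: they have to be found in the camera images.
- riser_hub (a point): Mist riser, loose, 148 mm tall, 90 g, upright in a hole of the stand: white rigid tube, 15 mm diameter, with a ribbed black hub (25 mm diameter, 30 mm high) near its top and a brass nozzle (18 mm diameter) above the hub, ending 33 mm above this point. This point is the hub's centre, the place to grip; z runs up the riser, which is round: its yaw does not matter.
- riser_tip (a point): Lower end of the riser's tube, on its axis, 115 mm below the hub's centre; chamfered (12 to 15 mm diameter in 2 mm). A grip groove (8 mm diameter) runs round it 16 to 25 mm above the end. Once home and pulled up, the riser slides 3 mm with slight drag; then the grip catches and lifts the collar: 8 to 14 N in all draws it up 0.8 mm or more. Over 30 N of push or pull cracks the outlet.
- stand: Drying stand, fixed: white block 70 x 120 mm, 45 mm high, with two upright holes of 18 mm diameter, 30 mm deep, at y = -28 mm (the riser's) and y = +28 mm (empty). Origin at the centre of its underside, z up.
- manifold: Misting manifold, bolted down: grey block 42 mm (x) by 160 mm (y), top 40 mm high, on a dark plate 76 x 205 mm; three white round outlets (33 mm diameter, blue collars on top) in a row along y, 52 mm apart, each screwed in to its own height. Those at y = 0 and +52 mm are blanked with black knobs (tops 93 to 98 mm above the bench); the open one is at y = -52 mm. Origin at the centre of its underside, z up.
- outlet_foot (a point): Point on the block's top (40 mm above the bench) on the upright axis of the open outlet; z up. The top of the outlet's blue collar stands 35 to 47 mm above this point, differently each time, as the barrel is held by a lock nut. The collar's hole is 17 mm wide, widened to 20 mm at its top; the rigid tube stop lies 33 mm below the collar's top.
- collar (a joint): Blue release collar of the open outlet (26 mm outside), sliding along z, in m: 0 at rest, positive pushed in (0.0022 opens the grip), negative drawn up, to about -0.0015. Spring: 7 N per mm each way. Going in, the tube meets the spring grip 9 to 14 mm below the collar's top (3 to 8 N), the seal at 19 mm (3 to 10 N), then the stop, where force climbs steeply; there the grip has snapped into the groove.
- tub: Closed teal screw-top vitamin tub, 71 mm diameter, 94 mm high, loose bystander. Origin at the centre of its underside.
- dish: Ribbed glazed dish, 124 mm diameter, 38 mm high, loose bystander. Origin at the centre of its underside.
- brush: Beech shell brush lying on its bristles, 50 x 115 mm, 38 mm high, loose bystander. Origin at the centre of its underside.
- feeder: Clear plastic pipette-style feeder lying flat along its x axis, 142 mm long, 19 mm thick, loose bystander. Origin near its middle, on its underside.
Mind the look-alikes: they are no part of the job. Leave any green or pink look-alike of the part that bears riser_hub alone.

How it is judged:
By the outcome, as a careful person would: the job done as asked, in the order asked, and still so for the second after the job is handed in, with the robot touching nothing.
It also fails if it takes over 69 s, if anything falls off the work surface, if the arm or the gripper's body presses on something with over 40 N, if the wrist force passes 120 N, or if a joint passes its speed limit or range.

ROBOT

A 6-joint arm with a two-finger parallel gripper is mounted at the origin on the work surface. World frame = base frame: x ahead of the robot, y to its left, z up, the work surface at z = 0. Lengths are in mm, angles in rad, forces in N, time in s.
With the tool pointing down it reaches from about 275 to 750 mm from the base axis. Payload 10.2 kg.
Tool frame: the origin (TCP) lies at the very end of the fingers, on their centre line; the grasp point (between the pads) lies 19 mm behind it; z points along the fingers, y is the line along which they close (so a half turn about z gives the same grasp; the last joint's range is limited). The gripper opens to 85 mm and grips with 20 to 120 N. Pads are 22 mm wide; open, the fingers measure 114 mm over their backs; the gripper's body (76 mm by 85 mm) begins 54 mm behind the grasp point. The pads swing forward as they close: fully open they stand 13 mm farther back than shut.
Start: joints at [-1.419, 0.313, 1.498, -0, 1.331, -0.223], TCP at [192.183, -488.566, 231.294] pointing down, gripper open.
Joint ranges: [-2.94, 2.94], [-0.97, 2.17], [0.19, 2.56], [-1.23, 4.37], [0.02, 3.11], [-2.88, 2.88]. Speed limits (rad/s): [2.39, 2.39, 3.01, 3.14, 3.14, 3.14].

INTERFACE

Orientations are given as a unit quaternion [w, x, y, z].
In Python, from rig import ctrl gives the robot as it stands.
- The arm moves only by the shell command python3 -m inch 'ROWS' [OPENING] [FORCE]. ROWS is text: rows parted by semicolons, each of 6 numbers parted by spaces: the shift along the tool's x, y, z in mm, then the turn, a rotation vector about the tool's x, y, z in units of 6 degrees (1.0 is 6 degrees). A call has exactly 10 rows; each row shifts and turns the commanded pose from where the row before left it, along the tool's axes as they then stand; what a row does not reach is not made up. A row lasts 1/12 s, in which the tool goes at most 41.7 mm and 7.16 degrees, less where a joint would pass 70% of its speed; a pose out of reach is approached as far as the arm can. A call with a gripper value outside its range is refused whole. OPENING is the opening, from 0 (shut) to 1 (fully open), set as the call begins (- or left out, the last holds). The fingers move at their own pace and stop on an object; FORCE is the grip in N (left out, the last holds). Time passes only in rows, so rows that do not move let the fingers close, or fill a call up. It gives the time, the measured TCP pose, the force, the opening and the grip force at its end, in the units of the state.
- ctrl.sense(): the state, without advancing time (a new reading comes with each control period).
- ctrl.capture(name): name is "scene" or "top" or "wrist"; returns a dict with "image" (420x560x3 uint8, red, green, blue), "intrinsics" (3x3 intrinsics, pixels), "rvec" (rotation vector, rad) and "tvec" (3), from world to camera coordinates, as OpenCV has them. Camera axes: x right, y down, z forward; pixel columns grow to the right and rows downward; lengths in mm; the calibration is good to about 2 mm. A picture is of the moment at which its call begins. There is no depth.
- ctrl.finish_job(): hands the job in; it is judged then, once.
The state is a dict: "time_s": time; "joints": joint angles; "dq": joint speeds; "tau": joint torques, N m; "eef_pos": TCP position; "ee_rot": TCP orientation; "force": force on the tool from outside, world axes, zero at the start; "wrist_torque": the same for the moment, N m; "grip_width": opening from 0.0 (shut) to 1.0 (fully open); "grip_force": force on a finger pad.
Only numpy, scipy, OpenCV 4.12 (cv2) and the standard library are available. Lean on these libraries where they do the work, as an engineer would, in place of code of your own. Each camera call takes 0.05 s, during which the arm holds its last target. There are 200 camera calls.

## Working session

There is one attempt and no reset: what is moved stays moved. The work goes in short steps, Python scripts to look and compute and a shell command to move; the robot and the scene stay as the last step left them, time stands still between calls to the robot, and variables do not carry over. Pictures are saved under pics/ and viewed, at most 13 in all, crops included, and the job is handed in when it is done.

```bash
ls; mkdir -p pics
cat > h.py <<'E'
import numpy as np,cv2
from rig import ctrl
def cap(n,f=None):
    d=ctrl.capture(n)
    if f: cv2.imwrite('pics/'+f,cv2.cvtColor(np.asarray(d['image']),cv2.COLOR_RGB2BGR))
    return d
def ray(d,u,v):
    R=cv2.Rodrigues(np.array(d['rvec'],float))[0];t=np.array(d['tvec'],float).ravel()
    c=-R.T@t; r=R.T@np.linalg.inv(np.array(d['intrinsics']))@np.array([u,v,1.]); return c,r/np.linalg.norm(r)
def onz(d,u,v,z):
    c,r=ray(d,u,v); return c+r*(z-c[2])/r[2]
def proj(d,p):
    return cv2.projectPoints(np.array(p,float).reshape(-1,3),np.array(d['rvec'],float),np.array(d['tvec'],float),np.array(d['intrinsics'],float),None)[0].reshape(-1,2)
def tri(*rs):
    A=np.zeros((3,3));b=np.zeros(3)
    for c,r in rs:
        P=np.eye(3)-np.outer(r,r);A+=P;b+=P@c
    return np.linalg.solve(A,b)
E
python3 - <<'E'
from h import *
import pickle
D={n:cap(n,n+'0.png') for n in('scene','top')}
pickle.dump(D,open('d0.pkl','wb'))
for n in D: print(n,ray(D[n],280,210))
s=ctrl.sense();print(s['eef_pos'],s['ee_rot'],s['force'],s['time_s'])
E
```

```text
pics
scene (array([1010.49537817,  115.27616514,  794.40060457]), array([-0.55160796, -0.15087234, -0.82034517]))
top (array([447.64505882,  -1.94939819, 819.97366277]), array([ 0.1680679 , -0.01102177, -0.9857138 ]))
[ 192.13690684 -488.34078032  230.79769485] [-5.74939531e-04  9.82495934e-01  1.86283144e-01  1.44379987e-05] [ 0.0453944   0.00357473 -0.11356652] 0.1
```

View pics/scene0.png

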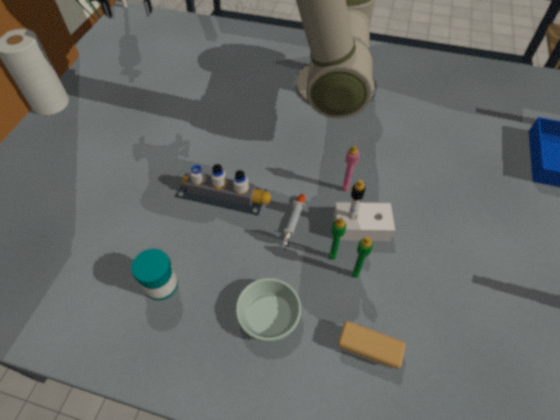

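View pics/top0.png

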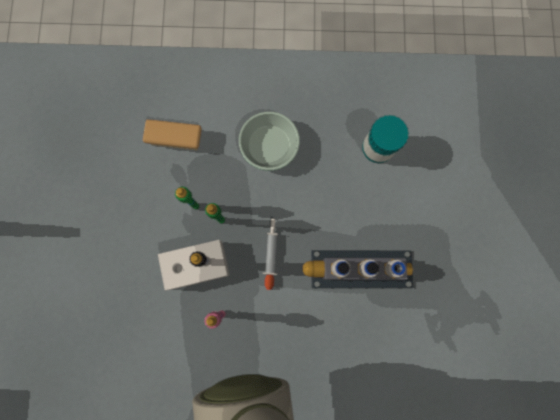

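Scene view: white riser with black hub at (358,190) in the stand; open blue-collared outlet at (196,170). Top view: riser (198,259), open outlet (398,268), with green and pink look-alikes near the stand.

Run:
```python
from h import *
import pickle
D=pickle.load(open('d0.pkl','rb'))
def c(n,x,y,w,h,k): 
    return cv2.resize(cv2.cvtColor(np.asarray(D[n]['image']),cv2.COLOR_RGB2BGR)[y:y+h,x:x+w],None,fx=k,fy=k,interpolation=cv2.INTER_NEAREST)
a=np.vstack([np.hstack([c('top',150,230,80,60,5),c('top',340,240,80,60,5)]),np.hstack([c('scene',325,170,80,60,5),c('scene',175,150,80,60,5)])])
cv2.imwrite('pics/c1.png',a)
t=D['top'];s=D['scene']
for n,(u,v) in dict(stand=(198,259)).items(): print(onz(t,u,v,163),onz(t,u,v,145))
print('collar',onz(t,398,268,80),onz(s,196,168,80), tri(ray(t,398,268),ray(s,196,168)))
print('riser', tri(ray(t,197,258),ray(s,359,183)))
```

```text
[476.09604089 122.09568852 163.        ] [476.8755511  125.49432028 145.        ]
collar [ 470.68844975 -228.93051066   80.        ] [ 471.24155093 -229.12898986   80.        ] [ 470.74178682 -229.28803462   79.33537341]
riser [477.71108267 126.75864424 155.93394996]
```

View pics/c1.png

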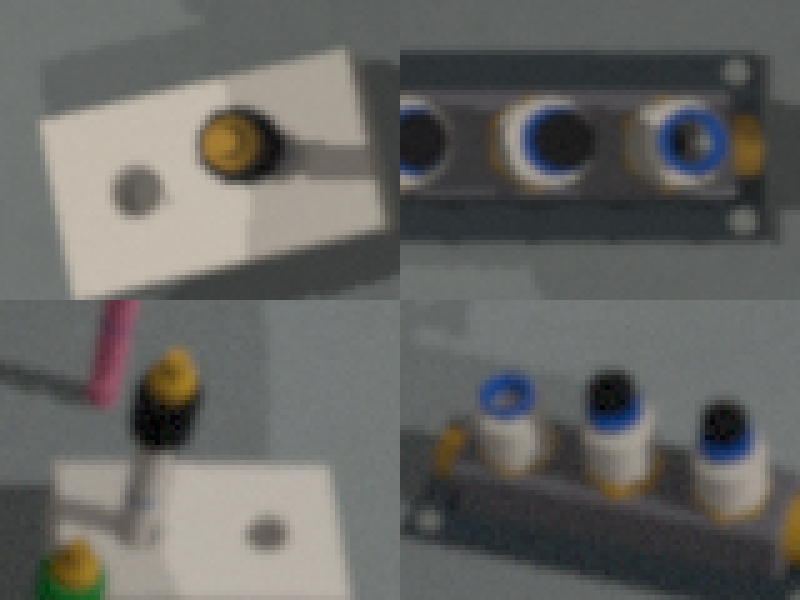

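Run:
```python
from h import *
import pickle
D=pickle.load(open('d0.pkl','rb'))
t=D['top'];s=D['scene']
col=tri(ray(t,398,268),ray(s,196.2,168.6)); print('collar',col)
print('nozzle@163',onz(t,196,257.8,163), 'tri',tri(ray(t,196,257.8),ray(s,360,180.2)))
h=onz(t,177,267.8,45); print('hole',h)
# stand corners top at z=45
C=[onz(t,u/5+149.6,v/5+229.6,45) for u,v in((40,120),(348,48),(385,230),(74,298))]
print('corners',np.round(C,1)); m=np.mean(C,0); print('centre',m,'riser hole',2*m-h)
print('green',tri(ray(t,183,192),ray(s,366,242)),tri(ray(t,212,209),ray(s,340,224)),'pink',tri(ray(t,210,321),ray(s,353,150)))
print(ctrl.capture('wrist')['tvec'])
```

```text
collar [ 470.72698946 -229.54364948   77.29626672]
nozzle@163 [477.96729772 125.42809388 163.        ] tri [477.56442678 127.02261436 164.47503724]
hole [463.71584793 183.40857578  45.        ]
corners [[489.9 222.   45. ]
 [520.  105.5  45. ]
 [450.9  88.5  45. ]
 [423.2 204.8  45. ]]
centre [470.99714386 155.19776624  45.        ] riser hole [478.27843979 126.98695671  45.        ]
green [592.26825211 161.7675939  133.70683633] [564.14182822 109.69242398 130.30485706] pink [376.03397086 101.78012351 137.30558483]
[-525.49979746  -37.92724027  379.36086047]
```

```bash
python3 -m inch '12 -11 0 0 0 0;24 -23 0 0 0 0;27 -26 0 0 0 0;27 -26 0 0 0 0;27 -26 0 0 0 0;27 -26 0 0 0 0;27 -26 0 0 0 0;27 -26 0 0 0 0;27 -26 0 0 0 0;27 -26 0 0 0 0' 1; python3 -m inch '27 -26 0 0 0 0;27 -26 0 0 0 0;27 -26 0 0 0 0;27 -26 0 0 0 0;27 -26 0 0 0 0;27 -26 0 0 0 0;27 -26 0 0 0 0;24 -23 0 0 0 0;24 -18 0 0 0 0;0 0 0 0 0 0'
cat >> h.py <<'E'
from scipy.spatial.transform import Rotation
def rel(p):
    s=ctrl.sense();q=s['ee_rot'];R=Rotation.from_quat([q[1],q[2],q[3],q[0]])
    M=R.as_matrix(); print('tcp',np.round(s['eef_pos'],1),'t',s['time_s'],'F',np.round(s['force'],2),'grip',s['grip_width'],s['grip_force'])
    print('tool z',np.round(M[:,2],4),'heading',np.degrees(np.arctan2(M[1,0],M[0,0])))
    # turn that makes tool z point straight down, in tool axes, 6deg units
    print('level turn',np.round(np.degrees(M.T@np.cross(M[:,2],[0,0,-1]))/6,3))
    print('shift tool',np.round(M.T@(np.array(p)-s['eef_pos']),1))
E
python3 - <<'E'
from h import *
import pickle
rel([478,126.5,111])
d=cap('wrist','w1.png');pickle.dump(d,open('w1.pkl','wb'))
print(ray(d,280,210), proj(d,[[478,126.5,163],[478,126.5,130],[478,126.5,45]]))
E
```

```text
time_s: 0.98
eef_pos: [338.3, -169.3, 231.3]
ee_rot: [0.0, 0.983, 0.186, 0.0]
force: [0.3, 0.1, 0.5]
grip_width: 1.002
grip_force: 0.0
time_s: 1.82
eef_pos: [478.2, 126.8, 230.8]
ee_rot: [-0.0, 0.982, 0.188, 0.0]
force: [0.1, -0.5, -0.7]
grip_width: 0.999
grip_force: 0.0
tcp [478.2 126.8 230.8] t 1.8167 F [ 0.15 -0.54 -0.72] grip 0.9992723906290375 0.0
tool z [-0.     0.001 -1.   ] heading 21.691913736004548
level turn [-0.009 -0.003  0.   ]
shift tool [ -0.3   0.3 119.8]
(array([547.1427104 , 152.89426218, 373.32407408]), array([-0.26221997, -0.11257955, -0.95841877])) [[276.16575782 225.2625052 ]
 [276.3468472  211.85137973]
 [276.65637764 188.92815938]]
```

View pics/w1.png

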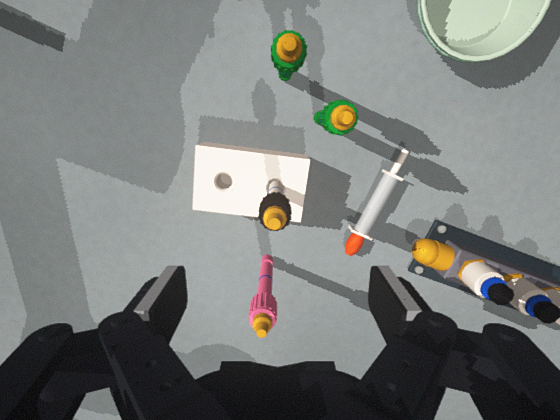

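Wrist view: riser nozzle top about (274,216), hub below it, empty stand hole (223,181); pink one (263,320) well off the finger paths.

Run:
```python
from h import *
import pickle
d=pickle.load(open('w1.pkl','rb'))
im=cv2.cvtColor(np.asarray(d['image']),cv2.COLOR_RGB2HSV)
m=cv2.inRange(im,(12,120,80),(35,255,255)); m[:,:255]=0;m[:,295:]=0;m[:180]=0;m[245:]=0
ys,xs=np.nonzero(m);print('brass',xs.min(),xs.max(),ys.min(),ys.max(),xs.mean(),ys.mean())
g=np.asarray(d['image']).max(2)<70; g[:,:250]=0;g[:,300:]=0;g[:185]=0;g[240:]=0
ys,xs=np.nonzero(g);print('black',xs.min(),xs.max(),ys.min(),ys.max())
for u,v,z in((274,215,163),(274,217,163),(274.5,218,157),(223,181,45)):print(np.round(onz(d,u,v,z),1))
print(proj(d,[[463.7,183.4,45]]))
```

```text
brass 262 286 206 230 274.1737288135593 217.65042372881356
black 259 290 193 228
[484.6 130.8 163. ]
[483.2 130.2 163. ]
[480.8 129.  157. ]
[464.8 183.1  45. ]
[[222.39640685 181.85704371]]
```

```bash
python3 -m inch '1 -0.4 6 0 0 0;0 0 12 0 0 0;0 0 16 0 0 0;0 0 18 0 0 0;0 0 18 0 0 0;0 0 18 0 0 0;0 0 15 0 0 0;0 0 11 0 0 0;0 0 6 0 0 0;0 0 1 0 0 0' 1; python3 -m inch '0 0 0 0 0 0;0 0 0 0 0 0;0 0 0 0 0 0;0 0 0 0 0 0;0 0 0 0 0 0;0 0 0 0 0 0;0 0 0 0 0 0;0 0 0 0 0 0;0 0 0 0 0 0;0 0 0 0 0 0' 0 60
python3 - <<'E'
from h import *
import pickle
rel([478,126.5,111])
d=cap('wrist','w2.png');pickle.dump(d,open('w2.pkl','wb'))
E
```

```text
time_s: 2.7
eef_pos: [477.1, 123.1, 109.3]
ee_rot: [-0.0, 0.983, 0.186, -0.001]
force: [1.0, -0.5, -0.0]
grip_width: 1.002
grip_force: 0.0
time_s: 3.53
eef_pos: [477.9, 124.4, 110.8]
ee_rot: [-0.0, 0.982, 0.186, 0.0]
force: [-2.0, 3.5, 6.3]
grip_width: 0.275
grip_force: 58.6
tcp [477.9 124.4 110.8] t 3.5333 F [-1.98  3.48  6.26] grip 0.274780925811383 58.55432152748108
tool z [ 5.e-04  9.e-04 -1.e+00] heading 21.470889987759588
level turn [-0.006 -0.008  0.   ]
shift tool [ 0.9 -1.9 -0.2]
```

View pics/w2.png

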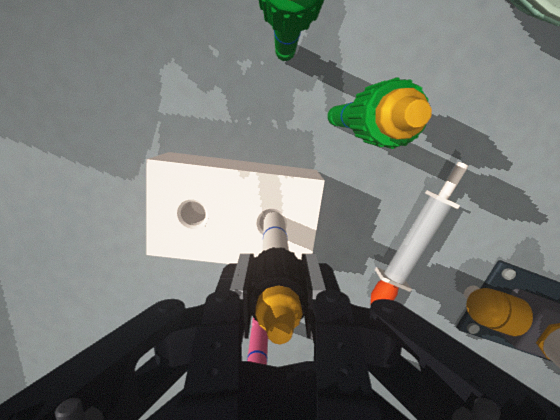

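The hub is between the pads at (275,280), look-alikes clear. Lifting out.

```bash
python3 -m inch '0 0 -1 0 0 0;0 0 -4 0 0 0;0 0 -8 0 0 0;0 0 -12 0 0 0;0 0 -16 0 0 0;0 0 -20 0 0 0;0 0 -22 0 0 0;0 0 -22 0 0 0;0 0 -16 0 0 0;0 0 -9 0 0 0' 0 80; python3 -m inch '0 4 0 0 0 0;-3 10 0 0 0 0;-7 18 0 0 0 0;-10 25 0 0 0 0;-12 29 0 0 0 0;-12 29 0 0 0 0;-12 29 0 0 0 0;-12 29 0 0 0 0;-12 29 0 0 0 0;-12 29 0 0 0 0'
python3 - <<'E'
from h import *
rel([470.8,-229.4,220])
E
```

```text
time_s: 4.42
eef_pos: [478.4, 123.5, 242.9]
ee_rot: [0.001, 0.983, 0.186, 0.002]
force: [-0.3, 0.1, -0.3]
grip_width: 0.276
grip_force: 78.3
time_s: 5.25
eef_pos: [475.7, -127.0, 238.9]
ee_rot: [-0.001, 0.983, 0.186, -0.001]
force: [0.2, -0.3, -0.5]
grip_width: 0.273
grip_force: 78.3
tcp [ 475.7 -127.   238.9] t 5.25 F [ 0.23 -0.33 -0.45] grip 0.2733522456400156 78.32985520362854
tool z [-2.3e-03  8.0e-04 -1.0e+00] heading 21.442182608609745
level turn [-0.015  0.018  0.   ]
shift tool [-42.   93.6  18.9]
```

```bash
python3 -m inch '-12 27 0 0 0 0;-11 25 0 0 0 0;-8 18 0 0 0 0;-5 10 0 0 0 0;-2 4 0 0 0 0;0 0 0 0 0 0;0 0 0 0 0 0;0 0 0 0 0 0;0 0 0 0 0 0;0 0 0 0 0 0'
python3 - <<'E'
from h import *
import pickle
rel([470.8,-229.4,220])
D={n:cap(n) for n in('scene','top','wrist')}; pickle.dump(D,open('d3.pkl','wb'))
def c(n,x,y,w,h,k): 
    return cv2.resize(cv2.cvtColor(np.asarray(D[n]['image']),cv2.COLOR_RGB2BGR)[y:y+h,x:x+w],None,fx=k,fy=k,interpolation=cv2.INTER_NEAREST)
cv2.imwrite('pics/c3.png',np.hstack([c('scene',150,90,80,120,5),cv2.resize(c('wrist',220,150,200,270,2),(400,540))[:600] if 0 else np.vstack([c('wrist',180,150,200,150,2),c('top',345,215,100,75,4)])]))
st=ctrl.sense();p=st['eef_pos']
for n in D: print(n,np.round(proj(D[n],[p+[0,0,19],p-[0,0,96],[470.8,-229.4,78]]),1))
E
```

```text
time_s: 6.08
eef_pos: [472.3, -216.1, 240.4]
ee_rot: [0.0, 0.982, 0.187, 0.0]
force: [-0.1, -0.4, -0.6]
grip_width: 0.273
grip_force: 78.3
tcp [ 472.3 -216.1  240.4] t 6.0833 F [-0.11 -0.37 -0.56] grip 0.2733351466904502 78.34750056266785
tool z [ 2.e-04 -1.e-04 -1.e+00] heading 21.533386956941648
level turn [ 0.001 -0.001  0.   ]
shift tool [-6.2 11.8 20.4]
scene [[186.9 107.8]
 [196.5 149.7]
 [196.1 168.4]]
top [[428.3 263.5]
 [402.3 266. ]
 [397.9 268. ]]
wrist [[275.2 289. ]
 [276.1 213.3]
 [287.7 199.6]]
```

View pics/c3.png

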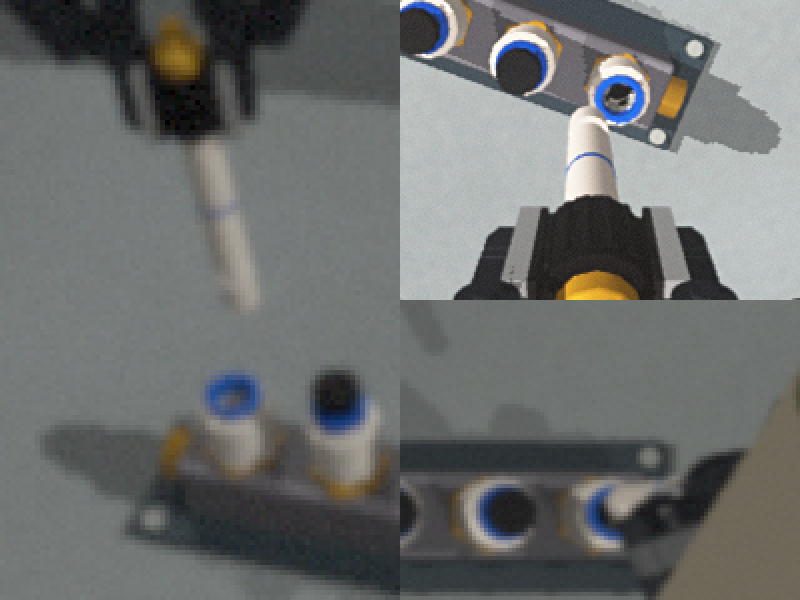

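Scene: tube tip at about (198,150), collar (196.2,168.6), riser nearly upright. Wrist: tip around (274,210), collar hole (290,198).

Run:
```python
from h import *
import pickle
D=pickle.load(open('d3.pkl','rb'));w=D['wrist'];s=D['scene']
im=np.asarray(w['image'])
hsv=cv2.cvtColor(im,cv2.COLOR_RGB2HSV)
def ell(img,x0,y0,x1,y1,lo,hi):
    m=cv2.inRange(img,lo,hi);k=np.zeros_like(m);k[y0:y1,x0:x1]=m[y0:y1,x0:x1]
    c=max(cv2.findContours(k,cv2.RETR_EXTERNAL,cv2.CHAIN_APPROX_NONE)[0],key=cv2.contourArea);return cv2.fitEllipse(cv2.convexHull(c)),cv2.boundingRect(c)
print('wrist collar',ell(hsv,265,170,320,225,(105,120,60),(125,255,255)))
print('scene collar',ell(cv2.cvtColor(np.asarray(s['image']),cv2.COLOR_RGB2HSV),180,155,210,185,(105,100,60),(125,255,255)))
g=cv2.cvtColor(im,cv2.COLOR_RGB2GRAY)
for v in range(196,226,2): print(v,''.join('%4d'%x for x in g[v,258:296:2]))
print('tip',onz(w,274,211.5,144.4),onz(s,198,149.6,144.4)); print('col',onz(w,290,198.5,77.5),onz(s,196.2,168.6,77.5))
```

```text
wrist collar (((289.2212829589844, 199.1226348876953), (23.503694534301758, 24.36588478088379), 91.36255645751953), (277, 188, 25, 24))
scene collar (((196.12045288085938, 168.55995178222656), (8.203544616699219, 10.577489852905273), 88.83857727050781), (191, 165, 11, 8))
196  107 108 107 110 110 105 108 108 189 205 109 106 116  63  34  41  39  39  56
198  138 109 108 108 111 108 110 105 172 201 109 101  75  49  42  32  38  60 155
200   85  94 109 123 107 112 110 112 153 210 104  94  87  92 141 135  79  47 172
202   89  87  85  86  94 100 102 107 154 220 118 101  87 101 100 104  50  91 169
204   84  83  88  88  84 139 230 213 191 170 144 105  69  66 107 112 139 151 192
206  183 141  82  82 144 244 232 210 184 168 144 132 108  78  57  59  82  85  93
208  185 192 186 174 251 240 234 232 243 234 175 135 123 105 105 100 102 110 110
210  189 185 190 204 248 240 243 245 245 246 248 241 167 253 135 109 117 120 130
212  185 190 186 213 243 243 236 221 200 174 177 240 255 168 178 173 240 158 101
214  186 190 184 222 244 241 234 223 203 177 143 143 253 128  79  83  86  91  91
216  182 185 188 235 247 241 234 223 205 182 157 139 132 202 185 147  81  86  91
218  189 184 188 230 246 241 233 223 202 183 153 140 130 151 189 193 186 178  91
220  188 187 185 234 245 240 234 224 206 179 157 139 139 148 192 191 191 191 193
222  190 190 188 235 246 241 233 224 208 184 162 140 138 139 194 189 194 194 192
224  189 190 192 243 245 241 235 226 210 193 163 141 139 132 193 192 192 191 191
tip [ 473.00784003 -214.35688338  144.4       ] [ 471.11093198 -213.57894412  144.4       ]
col [ 472.62835785 -231.17966905   77.5       ] [ 470.88317304 -229.21878753   77.5       ]
```

```bash
python3 -m inch '-1 3 2 0 0 0;-2.2 5 6 0 0 0;-2 5 10 0 0 0;-1 2 12 0 0 0;0 0 10 0 0 0;0 0 7 0 0 0;0 0 4 0 0 0;0 0 1 0 0 0;0 0 0 0 0 0;0 0 0 0 0 0'
python3 - <<'E'
from h import *
import pickle
rel([470.8,-229.4,220])
D={n:cap(n) for n in('scene','top','wrist')}; pickle.dump(D,open('d4.pkl','wb'))
def c(n,x,y,w,h,k): 
    return cv2.resize(cv2.cvtColor(np.asarray(D[n]['image']),cv2.COLOR_RGB2BGR)[y:y+h,x:x+w],None,fx=k,fy=k,interpolation=cv2.INTER_NEAREST)
cv2.imwrite('pics/c4.png',np.hstack([c('scene',175,130,40,60,10),c('wrist',225,150,100,150,4)]))
p=ctrl.sense()['eef_pos']
for n in D: print(n,np.round(proj(D[n],[p-[0,0,96],[470.8,-229.4,78]]),1))
E
```

```text
time_s: 7.07
eef_pos: [472.1, -233.1, 188.7]
ee_rot: [0.0, 0.982, 0.186, 0.0]
force: [-1.2, -0.8, -0.5]
grip_width: 0.27
grip_force: 78.4
tcp [ 472.1 -233.1  188.7] t 7.0667 F [-1.2  -0.78 -0.48] grip 0.26993273118321487 78.35245370864868
tool z [ 7.e-04 -6.e-04 -1.e+00] heading 21.48847735108385
level turn [ 0.008 -0.004  0.   ]
shift tool [  0.2  -3.9 -31.3]
scene [[193.3 164.1]
 [196.1 168.4]]
top [[402.4 267.1]
 [397.9 268. ]]
wrist [[275.9 213.3]
 [271.3 207.9]]
```

View pics/c4.png

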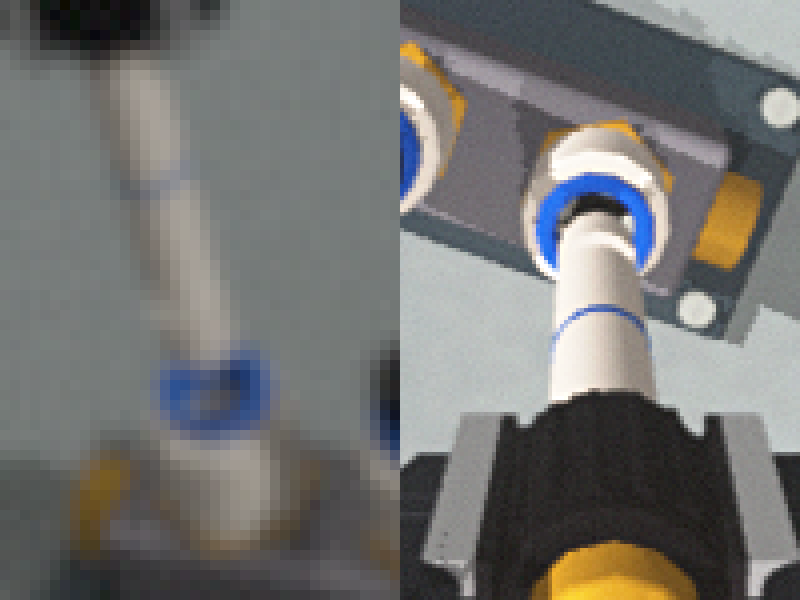

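Run:
```python
from h import *
import pickle
D=pickle.load(open('d4.pkl','rb'));w=D['wrist'];s=D['scene']
p=ctrl.sense()['eef_pos'];print(p)
print('vertical pred scene',proj(s,[p-[0,0,a] for a in(5,35,65,96)]))
hs=cv2.cvtColor(np.asarray(s['image']),cv2.COLOR_RGB2HSV);im=np.asarray(s['image'])
for v in range(136,174,2): 
    print(v,' '.join('%3d'%x for x in im[v,178:208,0]))
print('wrist verticals',proj(w,[p-[0,0,a] for a in(5,35,65,96)]))
m=cv2.inRange(cv2.cvtColor(np.asarray(w['image']),cv2.COLOR_RGB2HSV),(105,120,60),(125,255,255))
ys,xs=np.nonzero(m[185:220,255:295]);print('wr collar',xs.min()+255,xs.max()+255,ys.min()+185,ys.max()+185)
for vt in(210,212,214):print('tip',vt,np.round(onz(w,274.5,vt,92),1))
print('col',onz(w,274.2,208.5,77.5))
```

```text
[ 472.01455063 -233.12912478  188.73962944]
vertical pred scene [[185.98624592 134.738887  ]
 [188.53059352 144.98042246]
 [190.93683271 154.66604247]
 [193.2898081  164.13726449]]
136 101  98 102 102  94  83  76  84 106 127 137 133 124 116 114 115 117 122 124 118 119 117 118 120 122 120 120 117 118 121
138 118 119 116 119 118 112 108 111 133 150 160 166 161 146 132 121 119 122 120 119 121 119 117 120 121 120 119 120 121 119
140 120 118 118 122 119 118 110 111 122 140 157 165 169 161 141 126 120 119 120 120 122 120 122 121 117 117 119 117 118 117
142 121 120 120 118 120 120 115 111 114 132 147 161 168 165 153 134 119 120 121 118 115 118 119 122 118 120 119 118 121 120
144 120 123 120 121 120 117 117 114 112 121 137 156 163 168 158 140 124 121 120 120 121 117 120 120 119 121 121 119 121 120
146 118 121 119 121 122 122 120 116 104 109 129 146 157 161 151 131 124 118 117 119 120 122 121 122 120 120 119 119 121 119
148 122 121 120 119 120 120 116 115 102  94 105 121 131 134 142 151 139 125 120 121 121 123 119 118 118 119 119 121 120 120
150 120 117 123 117 121 119 121 120 116 110 105 117
[... 1036 characters left out ...]
  98 118 118 119 116 119 118
168 119 118 120 116 121 118 119 118 117 118 117 113 103  71  45  44  62  67  69  55  43  37  51  78 106 119 119 119 118 121
170 116 120 121 118 115 120 117 117 117 118 117 118 110  81  61  75  93  90  88  74  59  46  51  82 111 122 122 119 118 118
172 113 118 118 120 117 118 114 110 112 109 113 119 124 116  96  78  67  60  55  61  67  74  88 101 107 113 109 113 114 117
wrist verticals [[275.29915154 264.71042957]
 [275.56025498 242.59947531]
 [275.75324275 226.25674177]
 [275.90605451 213.31622325]]
wr collar 259 287 194 216
tip 210 [ 474.  -231.1   92. ]
tip 212 [ 472.4 -231.8   92. ]
tip 214 [ 470.8 -232.4   92. ]
col [ 471.06843177 -231.88515585   77.5       ]
```

Run:
```python
from h import *
import pickle
D=pickle.load(open('d4.pkl','rb'));w=D['wrist'];s=D['scene']
for v in(163.5,164.5,165.5):
  for z in (88,92): print(v,z,np.round(onz(s,195.7,v,z),1))
print('col',onz(s,196.1,168.55,77.5))
a=np.asarray(w['image'])[:,:,0]
for v in range(190,236,2): print(v,' '.join('%3d'%x for x in a[v,256:294]))
```

```text
163.5 88 [ 465.1 -231.    88. ]
163.5 92 [ 468.2 -229.    92. ]
164.5 88 [ 467.9 -229.9   88. ]
164.5 92 [ 471.  -227.9   92. ]
165.5 88 [ 470.6 -228.7   88. ]
165.5 92 [ 473.7 -226.8   92. ]
col [ 470.80747925 -229.49303123   77.5       ]
190  81  87  96 132 147 148 199 255 255 254 253 253 252 252 251 251 251 250 251 251 251 251 251 252 254 254 251 208 157 142 143 148 146 132  98  88 107 112
192 103  87 112 144 150 155 198 240 254 252 252 254 255 255 255 255 252 255 255 255 255 255 255 255 252 251 251 251 249 246 202 150 141 141 150 150 115 105
194  83 110 142 159 174 177 191 238 255 255 255 197 146  97  63  31  38  41  42  48  53  67  75 114 204 255 255 254 254 255 255 255 184 145 154 194 187 147
196  91 136 182 183 181 181 185 165 111  51  37  38  39  40  43  36  38  40  39  42  36  33  35  35  39  44  89 163 238 255 235 224 215 173 146 175 186 116
198 140 195 176 181 182 170 115  54  40  43  45  40  47  36  41  45  40  39  54  77  89  69  49  38  42  40  33  35  44 106 174 185 202 227 211 147 132 112
200 179 224 214 176 130  57  32  39  44  47  51  89 114  65  39  37  40  39  36 
[... 2027 characters left out ...]
 100  93  99 116 136 153 150 154 148 143 136  94  85  85  92  87  83  87  73
228 190 187 193 191 192 191 187 220 254 254 255 250 162  77 115 169 226 227 215 208 201 185 160 113  65  60  80 122 147 137 103  74  80  82  80  86  79  82
230 186 194 189 192 191 193 190 225 255 249 166 190 247 251 246 241 235 232 223 217 205 193 182 167 156 151 134  94  63 110 170 189 189 178 142  98  84  78
232 192 185 190 189 189 187 196 213 214 180 251 253 248 244 241 238 233 229 224 215 204 188 183 168 158 149 148 145 133  86 124 195 194 188 193 191 192 189
234 184 183 186 184 182 183 175 141 185 255 252 249 246 244 242 238 235 229 225 214 208 196 181 173 159 149 147 146 149 145 126 144 195 187 186 185 188 191
```

Scene: tip at (195.7,164.5) above collar (196.1,168.6). Wrist: collar centred (273.5,208), tip centre about (274,210), about 2 mm too far forward. Correcting and coming down gently.

```bash
python3 -m inch '-1 0.3 0 0 0 0;-1 0.3 0 0 0 0;0 0 1 0 0 0;0 0 2 0 0 0;0 0 2.5 0 0 0;0 0 2.5 0 0 0;0 0 2 0 0 0;0 0 1 0 0 0;0 0 0 0 0 0;0 0 0 0 0 0'
python3 - <<'E'
from h import *
import pickle
rel([470.8,-229.4,178])
D={n:cap(n) for n in('scene','wrist')}; pickle.dump(D,open('d5.pkl','wb'))
def c(n,x,y,w,h,k): 
    return cv2.resize(cv2.cvtColor(np.asarray(D[n]['image']),cv2.COLOR_RGB2BGR)[y:y+h,x:x+w],None,fx=k,fy=k,interpolation=cv2.INTER_NEAREST)
cv2.imwrite('pics/c5.png',np.hstack([c('scene',175,130,40,60,10),c('wrist',250,180,50,75,8)]))
E
```

```text
time_s: 8.05
eef_pos: [470.2, -234.3, 177.3]
ee_rot: [-0.0, 0.982, 0.186, -0.0]
force: [-0.3, 0.0, -1.0]
grip_width: 0.273
grip_force: 78.4
tcp [ 470.2 -234.3  177.3] t 8.05 F [-0.34  0.02 -1.05] grip 0.2730955284094692 78.35323333740234
tool z [-0.  0. -1.] heading 21.47528591202275
level turn [-0.  0.  0.]
shift tool [ 2.3 -4.4 -0.7]
```

View pics/c5.png

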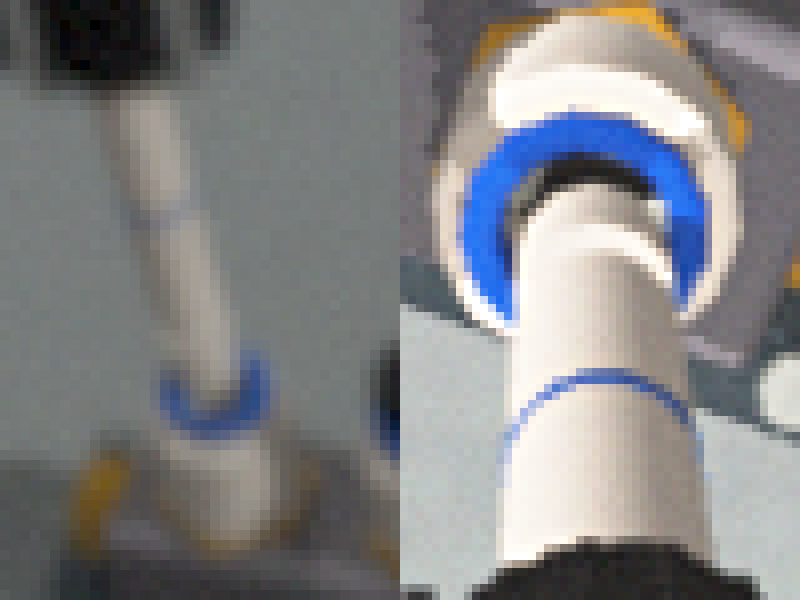

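Scene: tip dipping at the collar, collar centred (196.5), tube (196.2). Wrist: tip about 1 mm right and 1 mm forward of the collar's centre. Small correction, then in.

```bash
python3 -m inch '-0.4 -0.4 0 0 0 0;-0.4 -0.4 0 0 0 0;0 0 1 0 0 0;0 0 1.5 0 0 0;0 0 1.5 0 0 0;0 0 1.5 0 0 0;0 0 1.5 0 0 0;0 0 1 0 0 0;0 0 0 0 0 0;0 0 0 0 0 0'; python3 -c "
from h import *
rel([470,-234,140])"
```

```text
time_s: 8.98
eef_pos: [469.2, -233.9, 169.3]
ee_rot: [-0.0, 0.982, 0.186, -0.0]
force: [-0.5, 0.1, -0.3]
grip_width: 0.274
grip_force: 78.4
tcp [ 469.2 -233.9  169.3] t 8.9833 F [-0.54  0.09 -0.27] grip 0.27432854745829516 78.35289716720581
tool z [-1.e-04  0.e+00 -1.e+00] heading 21.47467189687629
level turn [-0.     0.001  0.   ]
shift tool [ 0.7  0.4 29.3]
```

```bash
python3 -m inch '0 0 0.5 0 0 0;0 0 1 0 0 0;0 0 1 0 0 0;0 0 1 0 0 0;0 0 1 0 0 0;0 0 1 0 0 0;0 0 0.5 0 0 0;0 0 0 0 0 0;0 0 0 0 0 0;0 0 0 0 0 0'; python3 -c "
from h import *
rel([470,-234,140])"
```

```text
time_s: 9.82
eef_pos: [469.2, -233.9, 163.3]
ee_rot: [0.0, 0.982, 0.186, 0.0]
force: [0.5, 0.0, -0.8]
grip_width: 0.271
grip_force: 78.4
tcp [ 469.2 -233.9  163.3] t 9.8167 F [ 0.47  0.01 -0.83] grip 0.2709542314697132 78.35241436958313
tool z [ 1.e-04 -1.e-04 -1.e+00] heading 21.473373846124364
level turn [ 0.001 -0.     0.   ]
shift tool [ 0.7  0.4 23.3]
```

```bash
python3 -m inch '0 0 0.5 0 0 0;0 0 0.5 0 0 0;0 0 0.5 0 0 0;0 0 0.5 0 0 0;0 0 0.5 0 0 0;0 0 0.5 0 0 0;0 0 0.5 0 0 0;0 0 0.5 0 0 0;0 0 0 0 0 0;0 0 0 0 0 0'; python3 -m inch '0 0 0.5 0 0 0;0 0 0.5 0 0 0;0 0 0.5 0 0 0;0 0 0.5 0 0 0;0 0 0.5 0 0 0;0 0 0.5 0 0 0;0 0 0 0 0 0;0 0 0 0 0 0;0 0 0 0 0 0;0 0 0 0 0 0'
```

```text
time_s: 10.65
eef_pos: [469.3, -233.9, 159.4]
ee_rot: [0.0, 0.982, 0.186, 0.0]
force: [2.0, 1.2, 1.7]
grip_width: 0.269
grip_force: 78.4
time_s: 11.48
eef_pos: [469.1, -233.8, 156.0]
ee_rot: [-0.0, 0.982, 0.186, -0.0]
force: [1.0, 0.1, -1.3]
grip_width: 0.269
grip_force: 78.3
```

```bash
python3 -m inch '0 0 0.5 0 0 0;0 0 0.5 0 0 0;0 0 0.5 0 0 0;0 0 0.5 0 0 0;0 0 0.5 0 0 0;0 0 0.5 0 0 0;0 0 0 0 0 0;0 0 0 0 0 0;0 0 0 0 0 0;0 0 0 0 0 0'; python3 -m inch '0 0 0.5 0 0 0;0 0 0.5 0 0 0;0 0 0.5 0 0 0;0 0 0.5 0 0 0;0 0 0 0 0 0;0 0 0 0 0 0;0 0 0 0 0 0;0 0 0 0 0 0;0 0 0 0 0 0;0 0 0 0 0 0'
```

```text
time_s: 12.32
eef_pos: [469.1, -233.8, 153.2]
ee_rot: [-0.0, 0.982, 0.186, -0.0]
force: [0.4, 1.3, -0.9]
grip_width: 0.272
grip_force: 78.3
time_s: 13.15
eef_pos: [469.1, -233.8, 151.2]
ee_rot: [-0.0, 0.982, 0.186, -0.0]
force: [0.8, 1.5, -0.4]
grip_width: 0.27
grip_force: 78.3
```

```bash
python3 -m inch '0 0 0.5 0 0 0;0 0 0.5 0 0 0;0 0 0.5 0 0 0;0 0 0.5 0 0 0;0 0 0 0 0 0;0 0 0 0 0 0;0 0 0 0 0 0;0 0 0 0 0 0;0 0 0 0 0 0;0 0 0 0 0 0'; python3 -m inch '0 0 0.5 0 0 0;0 0 0.5 0 0 0;0 0 0.5 0 0 0;0 0 0.5 0 0 0;0 0 0 0 0 0;0 0 0 0 0 0;0 0 0 0 0 0;0 0 0 0 0 0;0 0 0 0 0 0;0 0 0 0 0 0';python3 - <<'E'
from h import *
import pickle
D={n:cap(n) for n in('scene','wrist')}; pickle.dump(D,open('d6.pkl','wb'))
def c(n,x,y,w,h,k): 
    return cv2.resize(cv2.cvtColor(np.asarray(D[n]['image']),cv2.COLOR_RGB2BGR)[y:y+h,x:x+w],None,fx=k,fy=k,interpolation=cv2.INTER_NEAREST)
cv2.imwrite('pics/c6.png',np.hstack([c('scene',175,130,40,60,10),c('wrist',230,150,100,150,4)]))
E
```

```text
time_s: 13.98
eef_pos: [469.4, -233.9, 149.9]
ee_rot: [0.0, 0.982, 0.186, 0.0]
force: [0.6, 2.7, 4.7]
grip_width: 0.27
grip_force: 79.4
time_s: 14.82
eef_pos: [469.1, -233.9, 147.1]
ee_rot: [-0.0, 0.982, 0.186, -0.0]
force: [0.9, 1.0, -0.3]
grip_width: 0.271
grip_force: 78.5
```

View pics/c6.png

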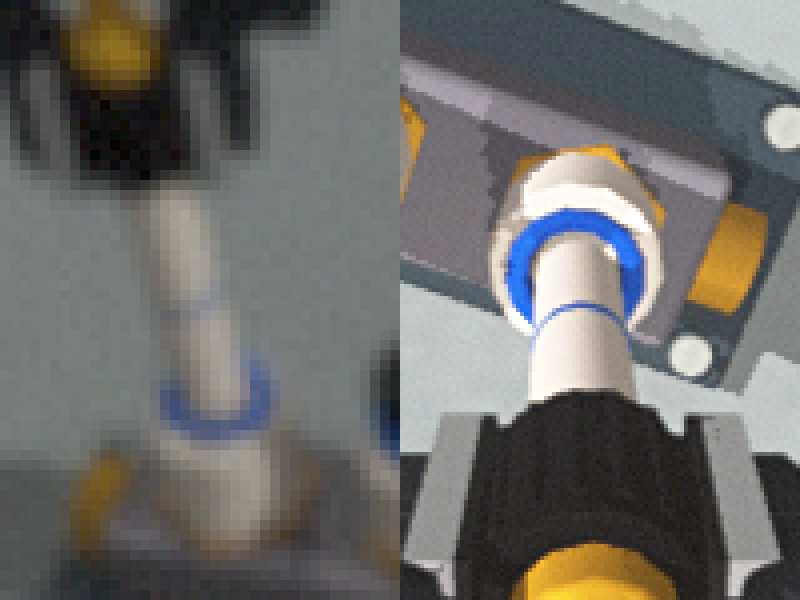

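Scene and wrist show the tube in the collar, centred (collar ≈(196.5,169)); blue mark still above. Continuing slowly.

```bash
for i in 1; do :; done; python3 -m inch '0 0 0.4 0 0 0;0 0 0.4 0 0 0;0 0 0.4 0 0 0;0 0 0.4 0 0 0;0 0 0.4 0 0 0;0 0 0 0 0 0;0 0 0 0 0 0;0 0 0 0 0 0;0 0 0 0 0 0;0 0 0 0 0 0'; python3 -m inch '0 0 0.4 0 0 0;0 0 0.4 0 0 0;0 0 0.4 0 0 0;0 0 0.4 0 0 0;0 0 0.4 0 0 0;0 0 0 0 0 0;0 0 0 0 0 0;0 0 0 0 0 0;0 0 0 0 0 0;0 0 0 0 0 0'
```

```text
time_s: 15.75
eef_pos: [469.1, -233.8, 145.2]
ee_rot: [-0.0, 0.982, 0.186, -0.0]
force: [0.3, 1.1, 1.3]
grip_width: 0.272
grip_force: 78.6
time_s: 16.58
eef_pos: [469.1, -234.0, 143.0]
ee_rot: [-0.0, 0.982, 0.186, -0.0]
force: [0.6, 0.7, -2.1]
grip_width: 0.27
grip_force: 78.5
```

```bash
python3 -m inch '0 0 0.3 0 0 0;0 0 0.3 0 0 0;0 0 0.2 0 0 0;0 0 0.2 0 0 0;0 0 0 0 0 0;0 0 0 0 0 0;0 0 0 0 0 0;0 0 0 0 0 0;0 0 0 0 0 0;0 0 0 0 0 0'
```

```text
time_s: 17.42
eef_pos: [469.2, -233.9, 142.3]
ee_rot: [0.0, 0.982, 0.186, 0.0]
force: [1.5, 0.4, 1.1]
grip_width: 0.275
grip_force: 78.5
```

```bash
python3 -m inch '0 0 0.3 0 0 0;0 0 0.3 0 0 0;0 0 0.2 0 0 0;0 0 0.2 0 0 0;0 0 0 0 0 0;0 0 0 0 0 0;0 0 0 0 0 0;0 0 0 0 0 0;0 0 0 0 0 0;0 0 0 0 0 0'
```

```text
time_s: 18.25
eef_pos: [469.2, -233.9, 141.2]
ee_rot: [-0.0, 0.982, 0.186, -0.0]
force: [1.1, 1.4, -0.1]
grip_width: 0.271
grip_force: 78.5
```

```bash
python3 -m inch '0 0 0.3 0 0 0;0 0 0.3 0 0 0;0 0 0.2 0 0 0;0 0 0.2 0 0 0;0 0 0 0 0 0;0 0 0 0 0 0;0 0 0 0 0 0;0 0 0 0 0 0;0 0 0 0 0 0;0 0 0 0 0 0'
```

```text
time_s: 19.08
eef_pos: [469.3, -233.9, 140.7]
ee_rot: [0.0, 0.982, 0.186, 0.0]
force: [1.0, 1.4, 5.5]
grip_width: 0.271
grip_force: 79.2
```

```bash
python3 -m inch '0 0 0.3 0 0 0;0 0 0.3 0 0 0;0 0 0.2 0 0 0;0 0 0.2 0 0 0;0 0 0 0 0 0;0 0 0 0 0 0;0 0 0 0 0 0;0 0 0 0 0 0;0 0 0 0 0 0;0 0 0 0 0 0'
```

```text
time_s: 19.92
eef_pos: [469.6, -234.0, 140.6]
ee_rot: [0.001, 0.982, 0.186, 0.001]
force: [-0.5, 2.4, 11.9]
grip_width: 0.273
grip_force: 80.2
```

```bash
python3 -m inch '0 0 0.2 0 0 0;0 0 0.2 0 0 0;0 0 0.2 0 0 0;0 0 0.2 0 0 0;0 0 0 0 0 0;0 0 0 0 0 0;0 0 0 0 0 0;0 0 0 0 0 0;0 0 0 0 0 0;0 0 0 0 0 0'
python3 - <<'E'
from h import *
import pickle
rel([469,-234,140])
D=cap('scene'); w=cap('wrist');pickle.dump((D,w),open('d7.pkl','wb'))
def m(d,x0,x1,y0,y1):
    k=cv2.inRange(cv2.cvtColor(np.asarray(d['image']),cv2.COLOR_RGB2HSV),(105,110,60),(125,255,255))[y0:y1,x0:x1];ys,xs=np.nonzero(k);return xs.mean()+x0,ys.mean()+y0,xs.min()+x0,xs.max()+x0,ys.min()+y0,ys.max()+y0
print(m(D,185,208,155,180))
E
```

```text
time_s: 20.75
eef_pos: [469.8, -234.1, 140.5]
ee_rot: [0.001, 0.982, 0.186, 0.001]
force: [-0.9, 4.5, 17.1]
grip_width: 0.271
grip_force: 81.1
tcp [ 469.8 -234.1  140.5] t 20.75 F [-0.91  4.5  17.09] grip 0.27120834694722173 81.10645651817322
tool z [ 0.0023 -0.0013 -1.    ] heading 21.48010030145249
level turn [ 0.02  -0.016  0.   ]
shift tool [-0.7 -0.4  0.5]
(np.float64(198.72727272727272), np.float64(169.1818181818182), np.int64(192), np.int64(201), np.int64(166), np.int64(171))
```

Stop felt at 17 N (position no longer moves): home. Now the tug.

```bash
python3 -m inch '0 0 -0.5 0 0 0;0 0 -0.7 0 0 0;0 0 -0.7 0 0 0;0 0 -0.7 0 0 0;0 0 -0.7 0 0 0;0 0 -0.7 0 0 0;0 0 -0.6 0 0 0;0 0 -0.4 0 0 0;0 0 0 0 0 0;0 0 0 0 0 0'
```

```text
time_s: 21.68
eef_pos: [469.1, -233.8, 143.5]
ee_rot: [-0.0, 0.982, 0.186, -0.0]
force: [0.4, 0.9, -2.7]
grip_width: 0.269
grip_force: 78.4
```

```bash
python3 -m inch '0 0 -0.2 0 0 0;0 0 -0.2 0 0 0;0 0 -0.2 0 0 0;0 0 -0.2 0 0 0;0 0 -0.2 0 0 0;0 0 0 0 0 0;0 0 0 0 0 0;0 0 0 0 0 0;0 0 0 0 0 0;0 0 0 0 0 0'
```

```text
time_s: 22.52
eef_pos: [469.1, -233.8, 144.3]
ee_rot: [-0.0, 0.982, 0.186, -0.0]
force: [1.0, 0.1, -7.3]
grip_width: 0.274
grip_force: 78.5
```

```bash
python3 -m inch '0 0 -0.2 0 0 0;0 0 -0.2 0 0 0;0 0 -0.2 0 0 0;0 0 -0.2 0 0 0;0 0 0 0 0 0;0 0 0 0 0 0;0 0 0 0 0 0;0 0 0 0 0 0;0 0 0 0 0 0;0 0 0 0 0 0'
python3 - <<'E'
from h import *
import pickle
rel([469,-234,140])
D=cap('scene'); w=cap('wrist');_,w0=pickle.load(open('d7.pkl','rb'))
s=ctrl.sense();print(s['force'])
def m(d,x0,x1,y0,y1):
    k=cv2.inRange(cv2.cvtColor(np.asarray(d['image']),cv2.COLOR_RGB2HSV),(105,110,60),(125,255,255))[y0:y1,x0:x1];ys,xs=np.nonzero(k);return xs.mean()+x0,ys.mean()+y0,xs.min()+x0,xs.max()+x0,ys.min()+y0,ys.max()+y0
print(m(D,185,208,155,180))
E
```

```text
time_s: 23.35
eef_pos: [469.1, -233.8, 145.1]
ee_rot: [-0.0, 0.982, 0.186, -0.0]
force: [1.3, 0.5, -11.8]
grip_width: 0.268
grip_force: 78.7
tcp [ 469.1 -233.8  145.1] t 23.35 F [  1.31   0.49 -11.82] grip 0.26760312980814505 78.7467634677887
tool z [-4.e-04  4.e-04 -1.e+00] heading 21.475602399541508
level turn [-0.005  0.002  0.   ]
shift tool [-0.1  0.2  5.1]
[  0.62852105   0.60441153 -13.01745738]
(np.float64(197.5), np.float64(170.42857142857142), np.int64(192), np.int64(201), np.int64(167), np.int64(172))
```

```bash
python3 -m inch '0 0 0 0 0 0;0 0 0 0 0 0;0 0 0 0 0 0;0 0 0 0 0 0;0 0 0 0 0 0;0 0 0 0 0 0;0 0 0 0 0 0;0 0 0 0 0 0;0 0 0 0 0 0;0 0 0 0 0 0'
python3 - <<'E'
from h import *
import pickle
w=cap('wrist');_,w0=pickle.load(open('d7.pkl','rb'))
# collar size/position relative to barrel, wrist; predicted z effect is small, so just view side by side
c=lambda d:cv2.resize(cv2.cvtColor(np.asarray(d['image']),cv2.COLOR_RGB2BGR)[180:255,248:298],None,fx=8,fy=8,interpolation=cv2.INTER_NEAREST)
cv2.imwrite('pics/c7.png',np.hstack([c(w0),c(w)]))
E
```

```text
time_s: 24.28
eef_pos: [469.1, -233.8, 145.2]
ee_rot: [-0.0, 0.982, 0.186, -0.0]
force: [0.6, 1.1, -12.6]
grip_width: 0.271
grip_force: 78.8
```

View pics/c7.png

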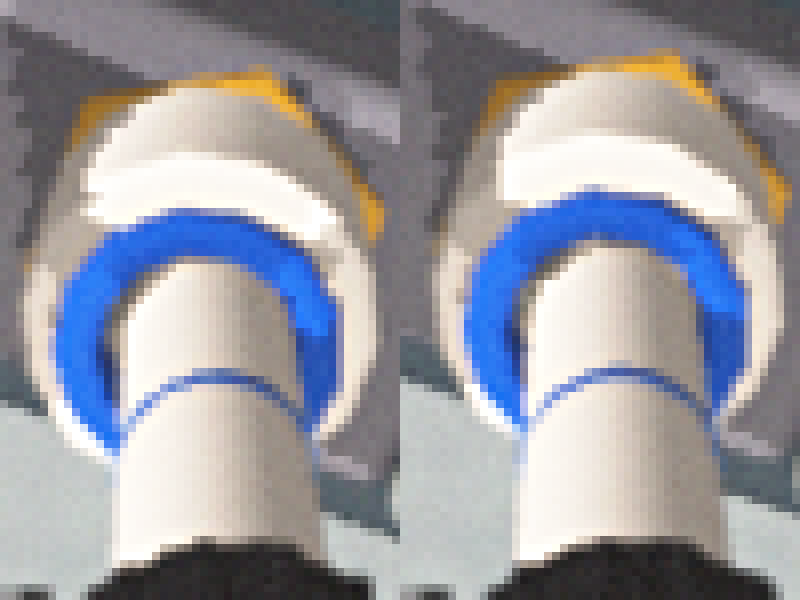

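The two views match apart from the robot's own 4.6 mm rise; the collar's draw is too small to resolve, but 12.6 N at 4.6 mm above the stop (3 mm slack) means about 1.5 mm of draw. Easing off and releasing.

```bash
python3 -m inch '0 0 0.4 0 0 0;0 0 0.5 0 0 0;0 0 0.5 0 0 0;0 0 0.5 0 0 0;0 0 0.3 0 0 0;0 0 0 0 0 0;0 0 0 0 0 0;0 0 0 0 0 0;0 0 0 0 0 0;0 0 0 0 0 0'; python3 -m inch '0 0 0 0 0 0;0 0 0 0 0 0;0 0 0 0 0 0;0 0 0 0 0 0;0 0 0 0 0 0;0 0 0 0 0 0;0 0 0 0 0 0;0 0 0 0 0 0;0 0 0 0 0 0;0 0 0 0 0 0' 1
```

```text
time_s: 25.17
eef_pos: [469.4, -234.1, 143.4]
ee_rot: [0.0, 0.982, 0.186, 0.0]
force: [0.4, 1.4, 1.3]
grip_width: 0.279
grip_force: 80.2
time_s: 26.0
eef_pos: [469.2, -233.9, 143.1]
ee_rot: [0.0, 0.982, 0.186, -0.0]
force: [0.5, 0.4, 0.2]
grip_width: 1.001
grip_force: 0.0
```

```bash
python3 -m inch '0 0 -2 0 0 0;0 0 -6 0 0 0;0 0 -10 0 0 0;0 0 -14 0 0 0;0 0 -16 0 0 0;0 0 -16 0 0 0;0 0 -12 0 0 0;0 0 -8 0 0 0;0 0 -4 0 0 0;0 0 0 0 0 0'
python3 - <<'E'
from h import *
rel([0,0,0])
d=cap('scene');w=cap('wrist')
c=lambda d,x,y,W,H,k:cv2.resize(cv2.cvtColor(np.asarray(d['image']),cv2.COLOR_RGB2BGR)[y:y+H,x:x+W],None,fx=k,fy=k,interpolation=cv2.INTER_NEAREST)
cv2.imwrite('pics/c8.png',np.hstack([c(d,150,100,80,100,5),cv2.resize(c(w,180,130,200,250,2),None,fx=1,fy=1)]))
E
```

```text
time_s: 26.83
eef_pos: [469.4, -234.0, 232.0]
ee_rot: [0.001, 0.982, 0.186, 0.0]
force: [-0.7, 0.4, -0.7]
grip_width: 0.995
grip_force: 0.0
tcp [ 469.4 -234.   232. ] t 26.8333 F [-0.66  0.38 -0.68] grip 0.9953853880620596 0.0
tool z [ 1.1e-03 -9.0e-04 -1.0e+00] heading 21.47484585448617
level turn [ 0.012 -0.007  0.   ]
shift tool [-351.3 -389.9  231.3]
```

View pics/c8.png

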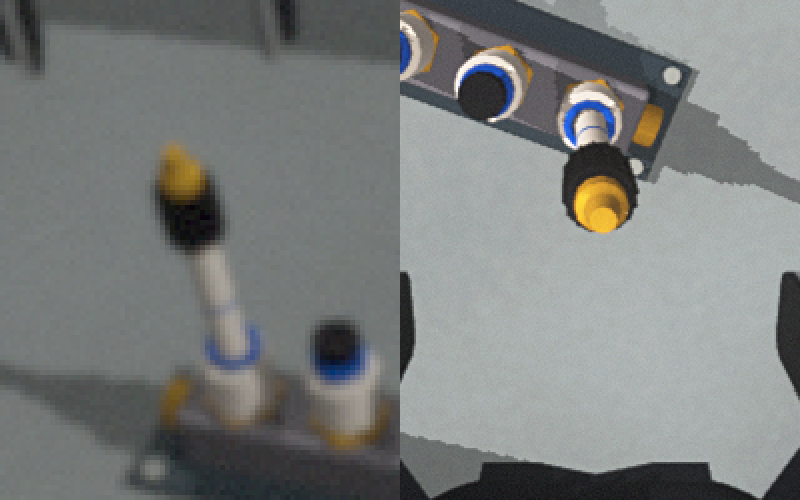

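The riser stands upright in the outlet (hub near (187,143) in the scene view) and the gripper is well clear.

```bash
python3 -c "
from rig import ctrl
print(ctrl.finish_job())"
```

```text
the job is handed in; nothing more can be done
None
```

The riser is standing released in the open outlet, pushed home against the stop (17 N) and tug-tested at about 12.6 N; the collar's lift, about 1.5 mm, I worked out from force and travel because it was too small to see in the images; handed in at about 27 s.

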